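# Look at gravel under the loupe at the marked focal height

## Task

Tip the three river pebbles from the sample scoop into the white dish of the viewing stand, gently from close above and without fingering them, and set the empty scoop back down flat on the table. Then take the loupe by its handle and hold it level and centred over the dish, with the lens at the height marked by the tip of the orange pointer and not resting on anything; finish while still holding it there. Do not shift the pointer, and leave the sample bottle, vial and tape roll standing where they are.

Things in the scene. Friction and masses are not known exactly. Their poses are not given: they have to be found in the camera images.
- scoop_grip (a point): Centre of the scoop's handle, the place to grip it: a blue bar 14 mm wide (y), 14 mm thick (z), 66 mm long (x), its middle 19 mm above the scoop's underside. Its axes are the scoop's: +x from the handle to the open nose, z up. There are 10 mm of free handle ahead of this point before the 14 mm ferrule.
- scoop: Aluminium sample scoop, about 90 g, an open-ended trough 100 mm long, 52 mm wide, 27 mm high with a blue handle behind it, 176 mm long in all. Origin under the middle of the trough; +x towards the open nose, z up; the handle's grip centre is 90 mm behind the origin. The floor rises 4 mm over the last 29 mm to the nose, so the pebbles stay in until the nose is tipped down; rounded and smooth, they slide out by themselves at 25 to 35 degrees of tip.
- scoop_nose (a point): Middle of the scoop's open front edge, on the floor of the trough: 50 mm ahead of the scoop's origin, 4.5 mm above its underside, so 140 mm ahead of and 14.5 mm below the grip centre. Axes as the scoop's.
- pebble_1: Reddish-brown smooth river pebble, about 24 x 18 x 15 mm, about 11 g, lying in the scoop; origin at its centre.
- pebble_2: Dark grey smooth river pebble, about 23 x 19 x 16 mm, about 11 g, lying in the scoop; origin at its centre.
- pebble_3: Cream smooth river pebble, about 22 x 18 x 15 mm, about 11 g, lying in the scoop; origin at its centre.
- stand: Viewing stand fixed to the table. Origin under the dish centre, on the table. Grey base 12 mm high, from x = -53 to +97 mm and y = -48 to +48 mm; on it the dish, and at x = +78 mm (the far side) an upright graduated square post 10 mm thick whose top is 160 mm above the table. +x points from the dish to the post, z up.
- dish_floor (a point): Centre of the inner floor of the white round dish, 15 mm above the table; the dish is 86 mm across outside and 80 mm inside at the rim, narrowing to about 58 mm at the floor; its rim is 34 mm above the table. Axes as the stand's.
- pointer_tip (a point): Tip of the orange pointer clamped on the stand's post: it points from the post to the dish and ends 53 mm from the dish's axis; the tip's height marks the height for the middle of the lens. Axes as the stand's, z up.
- pointer (a joint): Height setting of the pointer on the post in m: 0 has the tip 85 mm above the table, 0.04 has it 125 mm above. It is clamped by friction and differs from start to start; leave it alone.
- loupe_grip (a point): Place to grip the loupe, on its black handle 15 mm wide (y), 14 mm thick (z), 86 mm long (x), 7 mm above the loupe's underside; 78 mm behind the lens centre. 26 mm of handle lie ahead of it. Axes as the loupe's: +x from the handle to the lens, z up.
- lens_center (a point): Centre of the loupe's lens, in the middle of its thickness, 6 mm above the loupe's underside. The rim is a dark metal ring 74 mm across and 12 mm thick. z is the lens axis.
- loupe: The reading loupe, about 80 g, 175 mm long in all, lying flat on the table. Origin under the lens centre; +x from the handle to the lens, z up.
- bottle_near: White sample bottle with screw cap, 39 mm across, 84 mm high, loose bystander; origin at the centre of its foot.
- vial_near: Small white vial with screw cap, 31 mm across, 47 mm high, loose bystander; origin at the centre of its foot.
- tape: Roll of yellow tape lying flat, 46 mm across, 19 mm high, loose bystander; origin at the centre of its underside.

How it is judged:
By the outcome, as a careful person would: the job done as asked, in the order asked, and still so for the second after the job is handed in, while the arm keeps its last pose, push and grip.
It also fails if it takes over 72 s, if anything falls off the work surface, if the arm or the gripper's body presses on something with over 40 N, if the wrist force passes 120 N, or if a joint passes its speed limit or range.

## Robot

A 7-joint arm with a two-finger parallel gripper is mounted at the origin on a cart in front of the work surface, level with it; the furniture and walls round the work are solid. World frame = base frame: x ahead of the robot, y to its left, z up, the work surface at z = 0. Lengths are in m, angles in rad, forces in N, time in s.
With the tool pointing down it reaches from about 0.425 to 0.875 m from the base axis. Payload 4.7 kg.
Tool frame: the origin (TCP) lies midway between the tips of the shut fingers; the grasp point (between the pads) lies 19 mm behind it (env.grasp_offset is the distance from the TCP to the grasp point, in m); z points along the fingers, y is the line along which they close (so a half turn about z gives the same grasp; the last joint's range is limited). The gripper opens to 85 mm and grips with 20 to 120 N. Pads are 22 mm wide; open, the fingers measure 114 mm over their backs; the gripper's body (76 mm by 85 mm) begins 54 mm behind the grasp point. The pads swing forward as they close: fully open they stand 13 mm farther back than shut.
Start: joints at [1.215, 0.321, -0.07, 1.45, 0.023, 1.371, -0.057], TCP at [0.235, -0.606, 0.231] pointing down, gripper open.
Joint ranges: [-2.86, 2.86], [-0.3, 2.09], [-1.38, 1.24], [0.06, 2.45], [-1.56, 4.7], [0.09, 2.05], [-2.69, 2.69]. Speed limits (rad/s): [2.57, 2.57, 3.14, 3.14, 3.14, 3.14, 3.14].

## Interface

Orientations are given as a unit quaternion [x, y, z, w].
In Python, from rig import readout, vision, env gives the robot as it stands.
- The arm moves only by the shell command python3 -m handwheel 'ROWS' [FORCE]. ROWS is JSON, a list of rows, each a list of 3 entries, a list of its own where there are three numbers: the turn, a rotation vector about the world's x, y, z in degrees, then the shift along the world's x, y, z in cm, then the gripper command: -1 is shut, 1 is fully open, values between are in proportion. A call has 1 to 12 rows; each row is the pose to reach, as a shift and turn from the pose commanded when the call began; what a row does not reach only later rows make up. A row lasts 1/12 s, in which the tool goes at most 41.7 mm and 7.16 degrees, less where a joint would pass 70% of its speed; a pose out of reach is approached as far as the arm can. A call with a gripper value outside its range is refused whole. The fingers move at their own pace and stop on an object; FORCE is the grip in N (left out, the last holds). Time passes only in rows, so rows that repeat a pose let the fingers close. It gives the time, the measured TCP pose, the force, the opening and the grip force at its end, in the units of the state.
- readout.get_obs(): the state, without advancing time (a new reading comes with each control period).
- vision.grab_frame(name): name is "scene" or "top" or "wrist"; returns a dict with "img" (420x560x3 uint8, red, green, blue), "fx", "fy", "cx", "cy" (pixels), "k1" (the pictures are not rectified: a ray, as slopes to the right and down, at radius r is drawn at 1 + k1 r^2 times it, then the intrinsics apply), "origin" and "rotation" of the camera in the world; the wrist camera has in their place "T_tool_cam" (4x4, takes a point from camera to tool coordinates, whose origin is the TCP and whose axes are the flange's). Camera axes: x right, y up, looking along -z (the intrinsics and any distortion apply to the point x, -y, -z); pixel columns grow to the right and rows downward; lengths in m; the calibration is good to about 2 mm. A picture is of the moment at which its call begins: read the wrist's pose just before it. There is no depth.
- env.sign_off(): hands the job in; it is judged then, once.
The state is a dict: "time_s": time; "joint_pos": joint angles; "joint_vel": joint speeds; "joint_efforts": joint torques, N m; "tool_pos": TCP position; "orientation": TCP orientation; "ft_force": force on the tool from outside, world axes, zero at the start; "moment": the same for the moment, N m; "width": opening from 0.0 (shut) to 1.0 (fully open); "finger_force": force on a finger pad.
Only numpy, scipy, OpenCV 4.12 (cv2) and the standard library are available. Lean on these libraries where they do the work, as an engineer would, in place of code of your own. Each camera call takes 0.05 s, during which the arm holds its last target. There are 200 camera calls.

## Working session

There is one attempt and no reset: what is moved stays moved. The work goes in short steps, Python scripts to look and compute and a shell command to move; the robot and the scene stay as the last step left them, time stands still between calls to the robot, and variables do not carry over. Pictures are saved under pics/ and viewed, at most 10 in all, crops included, and the job is handed in when it is done.

```bash
mkdir -p pics; ls; cat > h.py <<'E'
import numpy as np, cv2, json
from rig import readout, vision, env
from scipy.spatial.transform import Rotation as R
def grab(n,f=None):
    o=readout.get_obs(); d=vision.grab_frame(n)
    if n=="wrist":
        T=np.eye(4);T[:3,:3]=R.from_quat(o["orientation"]).as_matrix();T[:3,3]=o["tool_pos"]
        T=T@np.array(d["T_tool_cam"]); d["origin"]=T[:3,3]; d["rotation"]=T[:3,:3]
    d["origin"]=np.array(d["origin"]);d["rotation"]=np.array(d["rotation"])
    if f: cv2.imwrite(f,cv2.cvtColor(d["img"],cv2.COLOR_RGB2BGR))
    return d
def ray(d,u,v):
    K=np.array([[d["fx"],0,d["cx"]],[0,d["fy"],d["cy"]],[0,0,1.]])
    p=cv2.undistortPoints(np.array([[[u,v]]],float),K,np.array([d["k1"],0,0,0.]))[0,0]
    w=d["rotation"]@np.array([p[0],-p[1],-1]); return d["origin"],w/np.linalg.norm(w)
def onz(d,u,v,z):
    o,w=ray(d,u,v); return o+w*(z-o[2])/w[2]
def tri(r1,r2):
    A=np.zeros((3,3));b=np.zeros(3)
    for o,w in(r1,r2):
        P=np.eye(3)-np.outer(w,w);A+=P;b+=P@o
    x=np.linalg.solve(A,b); return x,[np.linalg.norm((np.eye(3)-np.outer(w,w))@(x-o)) for o,w in(r1,r2)]
def proj(d,p):
    q=d["rotation"].T@(np.array(p)-d["origin"]); a,b=q[0]/-q[2],-q[1]/-q[2]
    s=1+d["k1"]*(a*a+b*b); return d["fx"]*a*s+d["cx"],d["fy"]*b*s+d["cy"]
E
python3 - <<'E'
from h import *
a=grab("top","pics/top1.png");b=grab("scene","pics/scene1.png")
for d in(a,b):print(d["fx"],d["cx"],d["cy"],d["k1"],d["origin"].round(3),d["rotation"].round(3).tolist())
print(env.grasp_offset);o=readout.get_obs();print(o["tool_pos"],o["orientation"],o["width"])
E
```

```text
pics
479.62832219244535 289.6814325897518 212.057357602685 0.05756569736380158 [ 0.462 -0.013  1.049] [0.022, -0.028, -0.706, 0.707]
465.64673485267815 286.95271796473133 210.55448849927046 -0.1257061618170323 [-0.192  0.339  0.541] [-0.261, 0.436, 0.726, -0.463]
0.0187
[ 0.23468822 -0.60563014  0.23031327] [ 9.82955286e-01  1.83842651e-01 -2.01172726e-04 -8.63248381e-04] 1.0033860667831815
```

```bash
sed -i 's/d\["rotation"\]=np.array(d\["rotation"\])/r=np.array(d["rotation"]);d["rotation"]=r if r.shape==(3,3) else R.from_quat(r).as_matrix()/' h.py; python3 - <<'E'
from h import *
a=cv2.imread("pics/top1.png");cv2.imwrite("pics/top1b.png",cv2.resize(a,(800,600),interpolation=cv2.INTER_CUBIC))
a=cv2.imread("pics/scene1.png");cv2.imwrite("pics/scene1b.png",cv2.resize(a,(800,600),interpolation=cv2.INTER_CUBIC))
E
```

```text
(no output)
```

View pics/top1b.png

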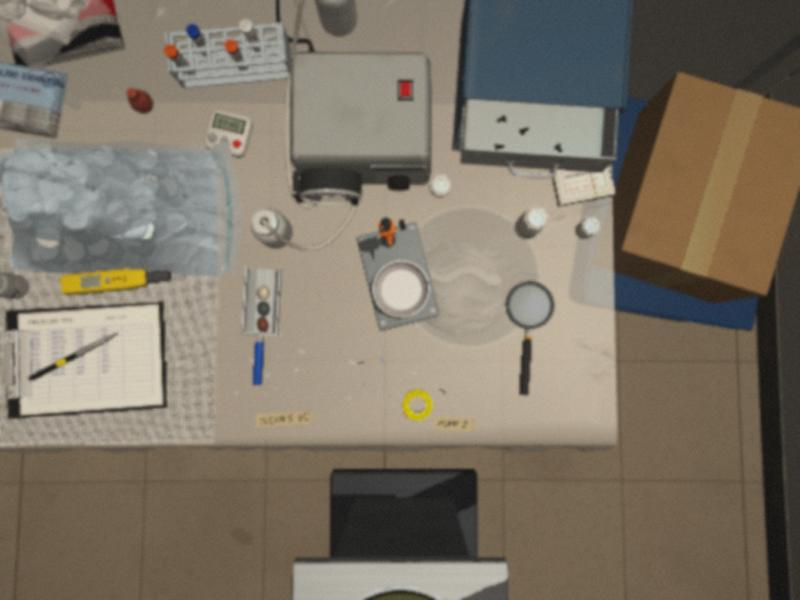

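View pics/scene1b.png

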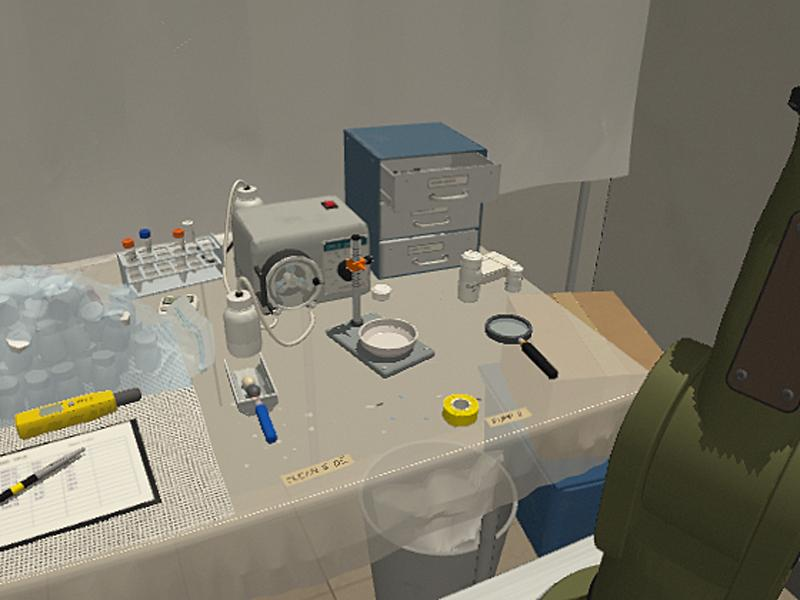

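```bash
python3 - <<'E'
from h import *
a=grab("top");b=grab("scene")
def mask(d,lo,hi,roi):
    h=cv2.cvtColor(d["img"],cv2.COLOR_RGB2HSV); m=cv2.inRange(h,lo,hi); z=np.zeros_like(m)
    x0,y0,x1,y1=roi; z[y0:y1,x0:x1]=m[y0:y1,x0:x1]; return z
def big(m): return max(cv2.findContours(m,cv2.RETR_EXTERNAL,cv2.CHAIN_APPROX_NONE)[0],key=cv2.contourArea)
S=.7
def line(name,m,z,d=a):
    c=big(m); pts=np.array([onz(d,*p[0],z)[:2] for p in c]); r=cv2.minAreaRect((pts*1000).astype(np.float32))
    print(name,cv2.contourArea(c),"world rect mm/ang",np.round(r[0],1),np.round(r[1],1),round(r[2],1)); return c
line("handle",mask(a,(100,120,40),(130,255,255),(160,225,200,280)),.026)
line("loupehandle",mask(a,(0,0,0),(180,255,75),(355,238,385,285)),.012)
line("loupe all",mask(a,(0,0,0),(180,255,95),(345,190,395,285)),.012)
line("tape",mask(a,(22,120,100),(35,255,255),(270,265,310,300)),.019)
c=big(mask(a,(0,0,0),(180,255,95),(350,190,392,232)));e=cv2.fitEllipse(c);print("ring",e,onz(a,*e[0],.012))
m=mask(a,(0,0,0),(180,255,135),(245,150,312,235))
# dish white
m=mask(a,(0,0,185),(180,45,255),(255,175,305,225));c=big(m);e=cv2.fitEllipse(c);print("dish",e,onz(a,*e[0],.034),cv2.contourArea(c))
# orange
for n,d,roi in(("top",a,(255,145,300,180)),("scene",b,(230,170,275,200))):
    m=mask(d,(3,130,100),(18,255,255),roi);c=big(m);print(n,"orange",c.reshape(-1,2).min(0),c.reshape(-1,2).max(0),c.reshape(-1,2).mean(0))
ca=cv2.resize(cv2.cvtColor(a["img"],4)[140:240,160:310],None,fx=4,fy=4,interpolation=cv2.INTER_CUBIC)
cb=cv2.resize(cv2.cvtColor(b["img"],4)[150:270,210:320],None,fx=3.33,fy=3.33,interpolation=cv2.INTER_CUBIC)[:400]
cb=cv2.copyMakeBorder(cb,0,400-cb.shape[0],0,0,0) if cb.shape[0]<400 else cb
# scoop trough
cc=cv2.resize(cv2.cvtColor(a["img"],4)[180:280,340:400],None,fx=2,fy=2)
out=np.hstack([ca[:, :420],cb[:400]]);print(out.shape);cv2.imwrite("pics/c1.png",out[:, :800])
E
```

```text
handle 110.0 world rect mm/ang [444.1 208.6] [10.3 59.3] 87.3
loupehandle 148.5 world rect mm/ang [ 438.6 -188.7] [11.  79.7] 85.2
loupe all 179.5 world rect mm/ang [ 438.6 -189.2] [12.7 80.1] 84.9
tape 340.0 world rect mm/ang [381.4 -25.9] [44.2 44.7] 0.0
ring ((371.666748046875, 213.08786010742188), (31.798294067382812, 33.6838264465332), 92.99357604980469) [ 0.53213366 -0.1995748   0.012     ]
dish ((280.0203552246094, 202.5089874267578), (27.39415740966797, 27.90528678894043), 86.1188735961914) [ 0.55291925 -0.00127654  0.034     ] 599.0
top orange [265 154] [276 171] [270.71153846 161.61538462]
scene orange [242 180] [256 189] [249.29268293 184.65853659]
(400, 786, 3)
```

View pics/c1.png

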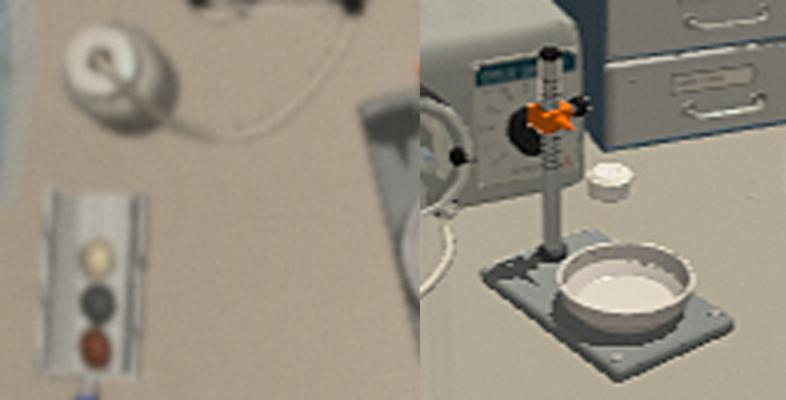

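```bash
python3 - <<'E'
from h import *
a=grab("top");b=grab("scene")
for u,v in((172.5,187.5),(197,188.7),(169.5,233),(195,235)):print("trough",onz(a,u,v,.027).round(4))
print("posttop",onz(b,210+131/3.33,150+48/3.33,.16).round(4),"foot",onz(b,210+133/3.33,150+255/3.33,.012).round(4))
h=cv2.cvtColor(b["img"],cv2.COLOR_RGB2HSV);print("tipcand tri",tri(ray(a,271,171),ray(b,256.5,185.5)))
for p in((.444,.2086,.026),(.5529,-.0013,.034),(.532,-.1996,.012)):print(np.round(proj(b,p),1))
q=np.degrees(R.from_quat(readout.get_obs()["orientation"]).as_matrix());print((q/57.2958).round(3).tolist())
E
```

```text
trough [0.5853 0.2279 0.027 ]
trough [0.5828 0.176  0.027 ]
trough [0.4884 0.2325 0.027 ]
trough [0.4841 0.1788 0.027 ]
posttop [0.6317 0.0154 0.16  ] foot [0.6306 0.0166 0.012 ]
tipcand tri (array([0.60530633, 0.01320522, 0.1234687 ]), [np.float64(0.0023495018600583166), np.float64(0.0023495018600582823)])
[187.1 293.1]
[271.9 233.4]
[357.  227.6]
[[0.932, 0.361, -0.0], [0.361, -0.932, 0.001], [-0.0, -0.001, -1.0]]
```

```bash
r='[[0,0,70],[26.5,35.6,2],1]'; python3 -m handwheel '[[[0,0,70],[26.5,35.6,2],1],[[0,0,70],[26.5,35.6,2],1],[[0,0,70],[26.5,35.6,2],1],[[0,0,70],[26.5,35.6,2],1],[[0,0,70],[26.5,35.6,2],1],[[0,0,70],[26.5,35.6,2],1],[[0,0,70],[26.5,35.6,2],1],[[0,0,70],[26.5,35.6,2],1],[[0,0,70],[26.5,35.6,2],1],[[0,0,70],[26.5,35.6,2],1],[[0,0,70],[26.5,35.6,2],1],[[0,0,70],[26.5,35.6,2],1]]' 80; python3 -c "
from h import *
o=readout.get_obs();print(o['joint_pos'],o['tool_pos'])"
```

```text
time_s: 1.3
tool_pos: [0.5044, -0.2421, 0.2521]
orientation: [0.696, 0.719, 0.002, 0.0]
ft_force: [0.0, 1.0, -0.5]
width: 1.001
finger_force: 0.0
[ 0.83854066  0.1459595  -0.48104822  1.63690163  0.06458647  1.37329577
  0.38183578] [ 0.50435624 -0.24206956  0.25214149]
```

```bash
python3 -m handwheel '[[[0,0,86.4],[-5.6,45.6,-3],1],[[0,0,86.4],[-5.6,45.6,-3],1],[[0,0,86.4],[-5.6,45.6,-3],1],[[0,0,86.4],[-5.6,45.6,-3],1],[[0,0,86.4],[-5.6,45.6,-3],1],[[0,0,86.4],[-5.6,45.6,-3],1],[[0,0,86.4],[-5.6,45.6,-3],1],[[0,0,86.4],[-5.6,45.6,-3],1],[[0,0,86.4],[-5.6,45.6,-3],1],[[0,0,86.4],[-5.6,45.6,-3],1],[[0,0,86.4],[-5.6,45.6,-3],1],[[0,0,86.4],[-5.6,45.6,-3],1]]';  python3 -m handwheel '[[[0,0,0],[0,0,0],1],[[0,0,0],[0,0,0],1],[[0,0,0],[0,0,0],1]]'; python3 - <<'E'
from h import *
o=readout.get_obs();print(o['joint_pos'].round(3),o['tool_pos'],R.from_quat(o["orientation"]).as_matrix().round(3).tolist())
d=grab("wrist","pics/w1.png")
h=cv2.cvtColor(d["img"],cv2.COLOR_RGB2HSV);m=cv2.inRange(h,(100,120,40),(130,255,255))
c=max(cv2.findContours(m,0,cv2.CHAIN_APPROX_NONE)[0],key=cv2.contourArea);print(c.reshape(-1,2).min(0),c.reshape(-1,2).max(0))
p=np.array([onz(d,*q[0],.026)[:2]*1000 for q in c],np.float32);print(cv2.minAreaRect(p))
E
```

```text
time_s: 2.3
tool_pos: [0.441, 0.2148, 0.2218]
orientation: [0.016, 1.0, 0.002, 0.0]
ft_force: [-1.8, 0.4, 0.6]
width: 0.998
finger_force: 0.0
time_s: 2.55
tool_pos: [0.4445, 0.2041, 0.2213]
orientation: [0.028, 1.0, -0.0, 0.0]
ft_force: [0.0, 0.0, 0.3]
width: 1.001
finger_force: 0.0
[ 0.439  0.022 -0.924  1.826  0.019  1.303  1.025] [0.44450042 0.20411077 0.22125468] [[-0.998, 0.056, 0.0], [0.056, 0.998, -0.001], [-0.0, -0.001, -1.0]]
[284 148] [295 208]
((441.2413330078125, 210.79449462890625), (11.435371398925781, 62.775901794433594), 87.4343490600586)
```

View pics/w1.png

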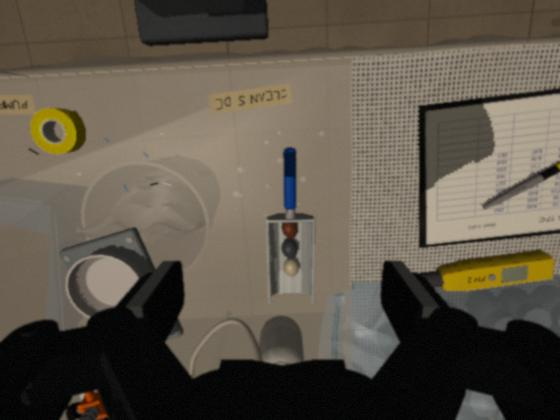

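```bash
python3 -m handwheel '[[[0,0,0.7],[-0.25,0.5,-4],1],[[0,0,0.7],[-0.25,0.5,-8],1],[[0,0,0.7],[-0.25,0.5,-12],1],[[0,0,0.7],[-0.25,0.5,-16],1],[[0,0,0.7],[-0.25,0.5,-19],1],[[0,0,0.7],[-0.25,0.5,-20.5],1],[[0,0,0.7],[-0.25,0.5,-21.3],0.6],[[0,0,0.7],[-0.25,0.5,-21.7],0.3],[[0,0,0.7],[-0.25,0.5,-21.7],0.3],[[0,0,0.7],[-0.25,0.5,-21.7],0.3]]'; python3 - <<'E'
from h import *
o=readout.get_obs();print(o['tool_pos'],o['ft_force'],o['width'])
d=grab("wrist","pics/w2.png")
E
```

```text
time_s: 3.43
tool_pos: [0.4426, 0.2109, 0.0054]
orientation: [0.02, 1.0, 0.0, 0.001]
ft_force: [0.1, -0.5, 0.5]
width: 0.647
finger_force: 0.0
[0.44262475 0.21088027 0.00544119] [ 0.06875822 -0.51433647  0.48542593] 0.646662682694404
```

View pics/w2.png

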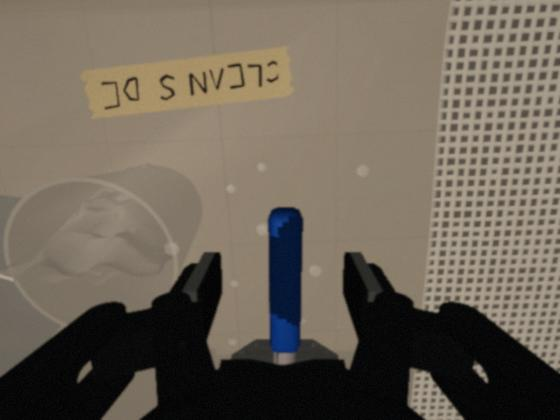

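```bash
python3 -m handwheel '[[[0,0,0],[0,0,0],-1],[[0,0,0],[0,0,0],-1],[[0,0,0],[0,0,0],-1],[[0,0,0],[0,0,0],-1],[[0,0,0],[0,0,0],-1],[[0,0,0],[0,0,0],-1],[[0,0,0],[0,0,0],-1],[[0,0,0],[0,0,0],-1]]' 100; python3 -m handwheel '[[[0,0,0],[0,0,0],-1],[[0,0,0],[0,0,0.3],-1],[[0,0,0],[0,0,0.8],-1],[[0,0,0],[0,0,1.5],-1],[[0,0,0],[0,0,2.5],-1],[[0,0,0],[0,0,4],-1],[[0,0,0],[0,0,5.5],-1],[[0,0,0],[0,0,7],-1],[[0,0,0],[0,0,8],-1],[[0,0,0],[0,0,8.5],-1],[[0,0,0],[0,0,8.5],-1],[[0,0,0],[0,0,8.5],-1]]'; python3 - <<'E'
from h import *
b=grab("scene");a=grab("top")
x=cv2.resize(cv2.cvtColor(b["img"],4)[130:330,100:320],None,fx=2.2,fy=2.2,interpolation=2)
y=cv2.resize(cv2.cvtColor(a["img"],4)[160:300,150:260],None,fx=2.5,fy=2.5,interpolation=2)
o=np.zeros((440,800,3),np.uint8);o[:x.shape[0],:x.shape[1]]=x;o[:y.shape[0],490:490+y.shape[1]]=y
cv2.imwrite("pics/s2.png",o);print(readout.get_obs()["joint_pos"].round(2))
E
```

```text
time_s: 4.15
tool_pos: [0.4418, 0.2111, 0.0048]
orientation: [0.019, 1.0, -0.0, 0.0]
ft_force: [-1.5, -1.0, 5.9]
width: 0.137
finger_force: 97.6
time_s: 5.15
tool_pos: [0.4413, 0.2107, 0.0892]
orientation: [0.019, 1.0, -0.0, 0.0]
ft_force: [0.2, -0.2, -2.4]
width: 0.138
finger_force: 97.9
[ 0.37  0.2  -0.93  1.98  0.19  1.05  0.88]
```

View pics/s2.png

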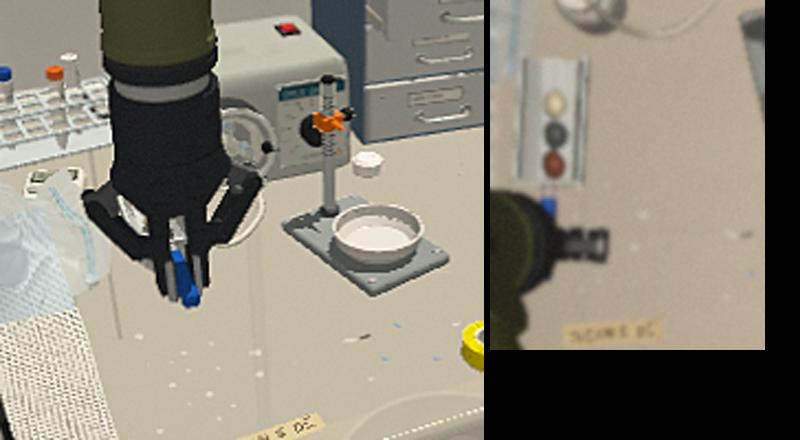

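```bash
python3 -m handwheel '[[[0,0,-2],[0,-0.2,0.3],-1],[[0,0,-5],[0,-0.5,0.6],-1],[[0,0,-9],[0,-1,1],-1],[[0,0,-13],[0,-1.5,1.4],-1],[[0,0,-17],[0,-2,1.7],-1],[[0,0,-21],[0,-2.5,2],-1],[[0,0,-25],[0.2,-3,2],-1],[[0,0,-29],[0.5,-3.4,2],-1],[[0,0,-33],[0.9,-3.7,2],-1],[[0,0,-37],[1.4,-3.9,2],-1],[[0,0,-40],[1.8,-4,2],-1],[[0,0,-42],[2,-4,2],-1]]'; python3 -m handwheel '[[[0,0,-2],[0.3,0,0],-1],[[0,0,-5],[0.8,-0.2,0],-1],[[0,0,-9],[1.6,-0.4,0],-1],[[0,0,-13],[2.4,-0.6,0],-1],[[0,0,-17],[3.2,-0.8,0],-1],[[0,0,-21],[4,-1,0],-1],[[0,0,-25],[4.7,-1.2,0],-1],[[0,0,-29],[5.3,-1.3,0],-1],[[0,0,-32],[5.8,-1.4,0],-1],[[0,0,-34],[6.1,-1.4,0],-1],[[0,0,-35],[6.2,-1.4,0],-1],[[0,0,-35],[6.2,-1.4,0],-1]]'; python3 - <<'E'
from h import *
o=readout.get_obs();M=R.from_quat(o["orientation"]).as_matrix();print(o["joint_pos"].round(2),M.round(3).tolist())
a=grab("top");b=grab("scene")
nose=o["tool_pos"]+M@np.array([-.141,0,0]);print("nose",nose,[np.round(proj(d,nose)) for d in(a,b)])
x=cv2.resize(cv2.cvtColor(b["img"],4)[130:300,170:330],None,fx=2.5,fy=2.5,interpolation=2)
y=cv2.resize(cv2.cvtColor(a["img"],4)[140:260,180:310],None,fx=3,fy=3,interpolation=2)
i=np.zeros((440,800,3),np.uint8);i[:x.shape[0],:x.shape[1]]=x;i[:y.shape[0],405:405+y.shape[1]]=y
cv2.imwrite("pics/s3.png",i)
E
```

```text
time_s: 6.25
tool_pos: [0.4616, 0.1703, 0.1089]
orientation: [0.378, 0.926, -0.0, -0.0]
ft_force: [-0.4, -0.0, -1.5]
width: 0.138
finger_force: 97.9
time_s: 7.25
tool_pos: [0.5232, 0.1569, 0.1089]
orientation: [0.638, 0.77, -0.0, -0.0]
ft_force: [-0.1, -0.2, -1.2]
width: 0.142
finger_force: 97.9
[ 0.29  0.27 -0.71  1.84  0.2   1.11 -0.31] [[-0.187, 0.982, -0.001], [0.982, 0.187, 0.0], [0.0, -0.001, -1.0]]
nose [0.54959073 0.01836889 0.10882109] [array([270., 201.]), array([264., 204.])]
```

View pics/s3.png

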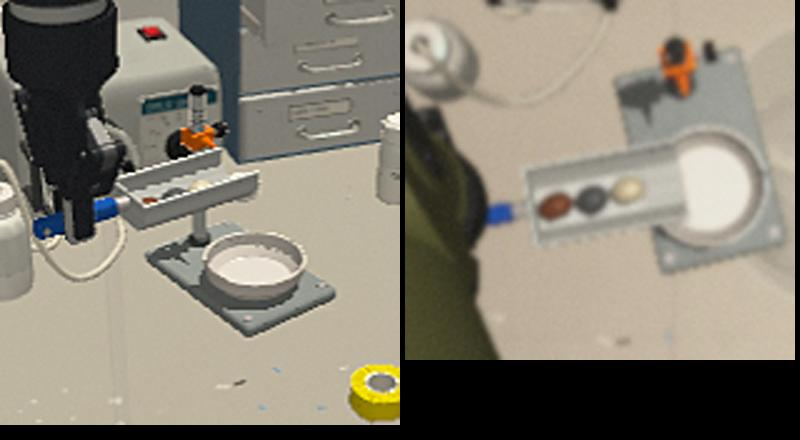

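```bash
python3 -m handwheel '[[[2,0.4,0],[0,0,-0.1],-1],[[4.9,0.9,0],[0,-0.1,-0.3],-1],[[7.9,1.5,0],[0,-0.2,-0.6],-1],[[10.8,2.1,0],[0.1,-0.3,-0.9],-1],[[13.7,2.6,0],[0.1,-0.4,-1.2],-1],[[16.7,3.2,0],[0.1,-0.5,-1.5],-1],[[18.7,3.6,0],[0.1,-0.6,-1.7],-1],[[19.6,3.7,0],[0.1,-0.65,-1.7],-1],[[19.6,3.7,0],[0.1,-0.65,-1.7],-1],[[19.6,3.7,0],[0.1,-0.65,-1.7],-1]]'; python3 - <<'E'
from h import *
o=readout.get_obs();M=R.from_quat(o["orientation"]).as_matrix();print(o["joint_pos"].round(2),M.round(3).tolist())
a=grab("top");b=grab("scene")
nose=o["tool_pos"]+M@np.array([-.143,0,0]);print("nose",nose,[np.round(proj(d,nose)) for d in(a,b)])
x=cv2.resize(cv2.cvtColor(b["img"],4)[150:270,200:330],None,fx=3,fy=3,interpolation=2)
y=cv2.resize(cv2.cvtColor(a["img"],4)[140:260,180:310],None,fx=3,fy=3,interpolation=2)
i=np.zeros((440,800,3),np.uint8);i[:x.shape[0],:x.shape[1]]=x;i[:y.shape[0],405:405+y.shape[1]]=y
cv2.imwrite("pics/s4.png",i)
E
```

```text
time_s: 8.18
tool_pos: [0.5243, 0.1506, 0.0925]
orientation: [0.628, 0.759, 0.111, -0.133]
ft_force: [-0.9, 0.4, -0.7]
width: 0.136
finger_force: 97.9
[ 0.55  0.33 -0.75  1.86 -0.14  1.04  0.09] [[-0.177, 0.982, -0.063], [0.923, 0.188, 0.335], [0.341, 0.001, -0.94]]
nose [0.54959911 0.01854442 0.04375761] [array([271., 204.]), array([264., 232.])]
```

View pics/s4.png

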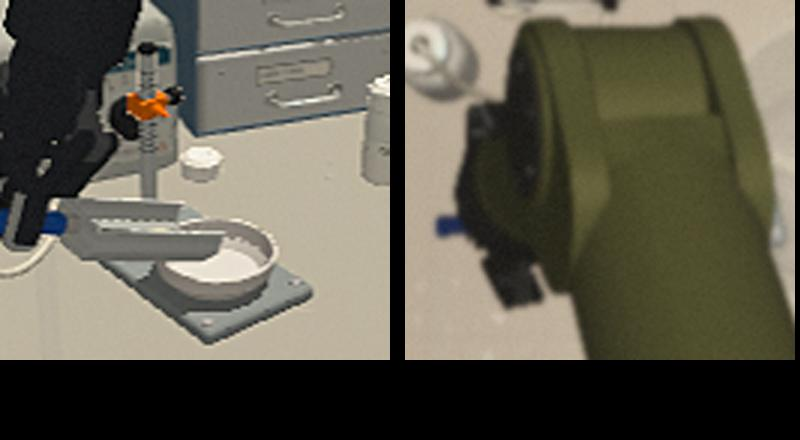

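```bash
python3 -m handwheel '[[[2,0.4,0],[0.05,-0.2,0.4],-1],[[3.9,0.75,0],[0.1,-0.4,0.8],-1],[[5.9,1.1,0],[0.1,-0.6,1.2],-1],[[7.9,1.5,0],[0.15,-0.8,1.65],-1],[[9.8,1.9,0],[0.2,-1.05,2.05],-1],[[11.8,2.2,0],[0.25,-1.3,2.4],-1],[[12.8,2.4,0],[0.3,-1.45,2.6],-1],[[13.7,2.6,0],[0.3,-1.55,2.8],-1],[[13.7,2.6,0],[0.3,-1.55,2.8],-1],[[13.7,2.6,0],[0.3,-1.55,2.8],-1],[[13.7,2.6,0],[0.3,-1.55,2.8],-1],[[13.7,2.6,0],[0.3,-1.55,2.8],-1]]'; python3 - <<'E'
from h import *
o=readout.get_obs();M=R.from_quat(o["orientation"]).as_matrix()
b=grab("scene");c=grab("wrist")
nose=o["tool_pos"]+M@np.array([-.143,0,0]);print("nose",nose,[np.round(proj(d,nose)) for d in(b,)])
x=cv2.resize(cv2.cvtColor(b["img"],4)[150:270,200:330],None,fx=3,fy=3,interpolation=2)
y=cv2.resize(cv2.cvtColor(c["img"],4),None,fx=.7,fy=.7)
i=np.zeros((440,800,3),np.uint8);i[:x.shape[0],:x.shape[1]]=x;i[:y.shape[0],395:395+y.shape[1]]=y
cv2.imwrite("pics/s5.png",i)
E
```

```text
time_s: 9.28
tool_pos: [0.5271, 0.1357, 0.1205]
orientation: [0.609, 0.738, 0.186, -0.224]
ft_force: [-0.1, -0.2, 1.2]
width: 0.141
finger_force: 98.0
nose [0.54968965 0.01914068 0.04080296] [array([263., 233.])]
```

View pics/s5.png

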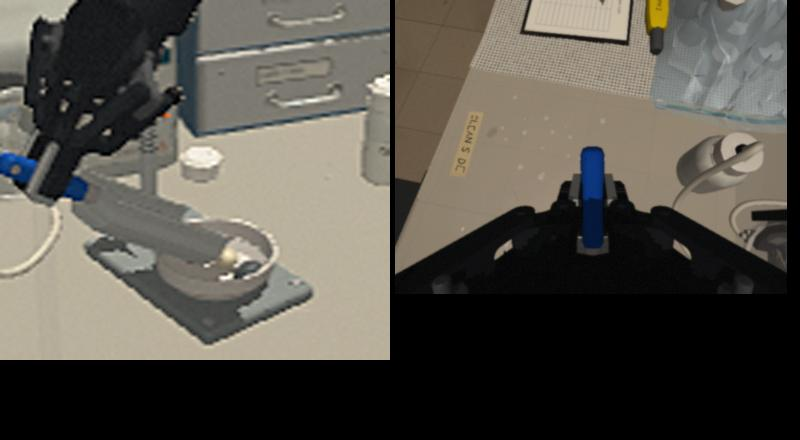

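```bash
cat > peb.py <<'E'
from h import *
# pebble blobs by colour, in dish region of a view
def show(n):
    d=grab(n);h=cv2.cvtColor(d["img"],cv2.COLOR_RGB2HSV)
    u,v=proj(d,(.553,-.001,.02)); s=30
    for k,lo,hi in(("red",(0,90,40),(14,255,150)),("dark",(0,0,0),(180,90,90)),("cream",(14,45,130),(30,120,255))):
        m=cv2.inRange(h,lo,hi);r=np.zeros_like(m);u0,v0=int(u),int(v);r[v0-s:v0+s,u0-s:u0+s]=m[v0-s:v0+s,u0-s:u0+s]
        N,_,st,ce=cv2.connectedComponentsWithStats(r)
        print(n,k,[(int(st[i,4]),ce[i].round(1).tolist(),onz(d,*ce[i],.023).round(3)[:2].tolist()) for i in range(1,N) if st[i,4]>5])
if __name__=="__main__":
    import sys
    for n in sys.argv[1:]: show(n)
E
python3 peb.py scene; python3 -m handwheel '[[[1,0.2,0],[0.05,-0.1,0.2],-1],[[2,0.4,0],[0.05,-0.3,0.4],-1],[[3,0.6,0],[0.1,-0.4,0.6],-1],[[3,0.6,0],[0.1,-0.4,0.6],-1],[[3,0.6,0],[0.1,-0.4,0.6],-1],[[3,0.6,0],[0.1,-0.4,0.6],-1],[[3,0.6,0],[0.1,-0.4,0.6],-1],[[3,0.6,0],[0.1,-0.4,0.6],-1],[[3,0.6,0],[0.1,-0.4,0.6],-1],[[3,0.6,0],[0.1,-0.4,0.6],-1]]';python3 peb.py scene
```

```text
scene red []
scene dark [(6, [241.5, 232.2], [0.599, 0.048]), (26, [280.7, 239.8], [0.539, -0.015]), (504, [265.9, 251.8], [0.511, 0.03])]
scene cream [(40, [276.5, 235.6], [0.557, -0.014])]
time_s: 10.27
tool_pos: [0.5283, 0.1311, 0.1264]
orientation: [0.604, 0.731, 0.202, -0.244]
ft_force: [0.1, -0.5, -1.5]
width: 0.136
finger_force: 98.0
scene red []
scene dark [(14, [242.1, 230.5], [0.605, 0.045]), (577, [266.6, 251.3], [0.512, 0.029]), (39, [281.6, 239.4], [0.54, -0.017])]
scene cream [(12, [276.4, 237.2], [0.552, -0.011])]
```

```bash
python3 -m handwheel '[[[0,0,0],[0,0,0.3],-1],[[0,0,0],[0,0.1,0.7],-1],[[0,0,0],[-0.1,0.3,1.2],-1],[[0,0,0],[-0.1,0.3,1.2],-1],[[0,0,0],[-0.1,0.3,1.2],-1],[[0,0,0],[-0.1,0.3,1.2],-1],[[0,0,0],[-0.1,0.3,1.2],-1],[[0,0,0],[-0.1,0.3,1.2],-1]]';python3 peb.py scene; python3 - <<'E'
from h import *
b=grab("scene");print(b["img"][222:250:2,262:292:3].tolist() and "")
cv2.imwrite("pics/s6.png",cv2.resize(cv2.cvtColor(b["img"],4)[170:270,200:330],None,fx=5,fy=5,interpolation=2))
h=cv2.cvtColor(b["img"],cv2.COLOR_RGB2HSV)
for v in range(224,252,2): print(v,[tuple(h[v,u].tolist()) for u in range(258,292,4)])
E
```

```text
time_s: 10.98
tool_pos: [0.5273, 0.1338, 0.1382]
orientation: [0.605, 0.731, 0.202, -0.244]
ft_force: [0.4, 0.5, -0.5]
width: 0.141
finger_force: 98.0
scene red [(35, [268.1, 235.7], [0.564, 0.002])]
scene dark [(35, [244.5, 228.6], [0.61, 0.037]), (38, [281.5, 239.5], [0.54, -0.017]), (554, [266.4, 251.6], [0.511, 0.029])]
scene cream [(13, [276.2, 237.2], [0.552, -0.011])]

224 [(33, 21, 111), (30, 16, 112), (20, 14, 109), (34, 18, 102), (26, 18, 116), (16, 30, 129), (20, 29, 250), (21, 40, 183), (20, 37, 184)]
226 [(24, 13, 100), (33, 21, 110), (34, 16, 112), (30, 17, 104), (25, 15, 102), (17, 30, 135), (18, 26, 126), (18, 33, 168), (21, 39, 184)]
228 [(36, 13, 100), (26, 20, 101), (26, 17, 108), (23, 18, 111), (17, 30, 181), (18, 29, 130), (20, 31, 125), (18, 32, 121), (19, 43, 226)]
230 [(40, 9, 86), (25, 16, 97), (23, 20, 101), (30, 19, 110), (16, 32, 209), (18, 31, 198), (18, 28, 163), (20, 32, 121), (16, 31, 213)]
232 [(18, 33, 226), (21, 17, 106), (30, 8, 98), (11, 72, 74), (18, 31, 180), (18, 32, 190), (18, 32, 190), (18, 31, 147), (18, 28, 138)]
234 [(17, 34, 190), (19, 30
[... 509 characters left out ...]
, (25, 23, 122)]
242 [(15, 33, 122), (18, 28, 117), (13, 30, 118), (15, 31, 117), (14, 32, 120), (96, 32, 40), (17, 29, 139), (20, 32, 119), (45, 14, 146)]
244 [(15, 32, 127), (18, 31, 125), (15, 32, 129), (17, 31, 133), (19, 31, 130), (19, 28, 129), (17, 32, 126), (17, 33, 123), (47, 12, 155)]
246 [(30, 10, 73), (19, 27, 130), (17, 28, 129), (18, 29, 131), (18, 33, 132), (18, 36, 129), (17, 30, 134), (60, 18, 72), (40, 10, 148)]
248 [(50, 10, 75), (20, 25, 91), (21, 33, 108), (21, 33, 122), (16, 28, 117), (15, 28, 109), (54, 18, 72), (30, 4, 59), (45, 13, 156)]
250 [(53, 13, 77), (42, 17, 76), (50, 21, 73), (45, 13, 79), (83, 14, 74), (60, 14, 72), (45, 7, 72), (41, 12, 164), (41, 13, 155)]
```

```bash
python3 -m handwheel '[[[-3,-0.6,0],[0,0.3,0.5],-1],[[-7,-1.3,0],[-0.1,0.6,1],-1],[[-11,-2.1,0],[-0.2,0.9,1.5],-1],[[-15,-2.9,0],[-0.2,1.2,1.5],-1],[[-19,-3.6,0],[-0.3,1.5,1.5],-1],[[-23,-4.4,0],[-0.3,1.7,1.5],-1],[[-27,-5.1,0],[-0.4,1.9,1.5],-1],[[-31,-5.9,0],[-0.4,2.1,1.5],-1],[[-34,-6.5,0],[-0.4,2.3,1.5],-1],[[-36.3,-6.9,0],[-0.4,2.3,1.5],-1],[[-36.3,-6.9,0],[-0.4,2.3,1.5],-1]]'; python3 -m handwheel '[[[0,0,4],[-1,0.1,-1],-1],[[0,0,9],[-2,0.2,-2],-1],[[0,0,15],[-3,0.4,-3],-1],[[0,0,21],[-4,0.8,-4],-1],[[0,0,27],[-5,1.2,-4],-1],[[0,0,33],[-6,1.6,-4],-1],[[0,0,39],[-7,2.2,-4],-1],[[0,0,45],[-7.6,2.8,-4],-1],[[0,0,51],[-8,3.4,-4],-1],[[0,0,57],[-8,4,-4],-1],[[0,0,63],[-8.1,4.5,-4],-1],[[0,0,69],[-8.1,5,-4],-1]]';python3 - <<'E'
from h import *
o=readout.get_obs();M=R.from_quat(o["orientation"]);print(o["joint_pos"].round(2),M.as_matrix().round(4).tolist(),o["tool_pos"])
E
```

```text
time_s: 12.0
tool_pos: [0.5223, 0.1603, 0.1537]
orientation: [0.635, 0.772, 0.0, -0.0]
ft_force: [-1.2, 0.1, -1.0]
width: 0.137
finger_force: 97.9
time_s: 13.0
tool_pos: [0.4423, 0.2065, 0.1132]
orientation: [0.087, 0.996, 0.0, -0.0]
ft_force: [-0.7, 1.0, -0.9]
width: 0.14
finger_force: 97.9
[ 0.43  0.17 -0.98  1.96  0.16  1.09  0.78] [[-0.9849, 0.173, -0.0009], [0.173, 0.9849, 0.0009], [0.0011, 0.0007, -1.0]] [0.44227634 0.2064719  0.11321044]
```

```bash
python3 -m handwheel '[[[0,0,3],[0,0.2,-0.5],-1],[[0,0,6],[0,0.4,-1.5],-1],[[0,0,7.5],[0,0.4,-3],-1],[[0,0,7.5],[0,0.4,-5],-1],[[0,0,7.5],[0,0.4,-7],-1],[[0,0,7.5],[0,0.4,-8.7],-1],[[0,0,7.5],[0,0.4,-9.7],-1],[[0,0,7.5],[0,0.4,-10.2],-1],[[0,0,7.5],[0,0.4,-10.5],-1],[[0,0,7.5],[0,0.4,-10.6],-1],[[0,0,7.5],[0,0.4,-10.7],-1],[[0,0,7.5],[0,0.4,-10.7],-1]]';python3 -m handwheel '[[[0,0,0],[0,0,-0.05],-1],[[0,0,0],[0,0,-0.1],-1],[[0,0,0],[0,0,-0.1],-1]]'
```

```text
time_s: 14.0
tool_pos: [0.443, 0.2111, 0.007]
orientation: [0.023, 1.0, 0.0, 0.001]
ft_force: [-0.1, -0.4, -0.3]
width: 0.138
finger_force: 97.9
time_s: 14.25
tool_pos: [0.4426, 0.2109, 0.0056]
orientation: [0.023, 1.0, 0.0, 0.0]
ft_force: [-0.9, 0.1, -0.6]
width: 0.14
finger_force: 97.9
```

```bash
python3 -m handwheel '[[[0,0,0],[0,0,-0.06],-1],[[0,0,0],[0,0,-0.1],-1],[[0,0,0],[0,0,-0.1],-1],[[0,0,0],[0,0,-0.1],-1]]';python3 -m handwheel '[[[0,0,0],[0,0,0],0],[[0,0,0],[0,0,0],0.3],[[0,0,0],[0,0,0],0.3],[[0,0,0],[0,0,0],0.5],[[0,0,0],[0,0,0],0.5],[[0,0,0],[0,0,0],0.5],[[0,0,0],[0,0,0],0.5],[[0,0,0],[0,0,2],0.5],[[0,0,0],[0,0,6],0.5],[[0,0,0],[0,0,10],0.5],[[0,0,0],[0,0,14],0.5],[[0,0,0],[0,0,18],0.5]]' ; python3 - <<'E'
from h import *
o=readout.get_obs()
d=grab("wrist");h=cv2.cvtColor(d["img"],cv2.COLOR_RGB2HSV);m=cv2.inRange(h,(100,120,40),(130,255,255))
c=max(cv2.findContours(m,0,cv2.CHAIN_APPROX_NONE)[0],key=cv2.contourArea)
p=np.array([onz(d,*q[0],.026)[:2]*1000 for q in c],np.float32);print(cv2.minAreaRect(p))
E
```

```text
time_s: 14.58
tool_pos: [0.4425, 0.211, 0.0049]
orientation: [0.023, 1.0, -0.0, 0.0]
ft_force: [-2.6, -1.5, 5.7]
width: 0.138
finger_force: 98.9
time_s: 15.58
tool_pos: [0.4418, 0.2111, 0.186]
orientation: [0.023, 1.0, 0.0, -0.0]
ft_force: [1.0, -0.6, 0.1]
width: 0.751
finger_force: 0.0
((442.0323486328125, 209.98745727539062), (10.93528938293457, 62.06251907348633), 87.09796905517578)
```

```bash
python3 -m handwheel '[[[0,0,-7],[0,-1,2],0.5],[[0,0,-84],[2.8,-20,5],0.5],[[0,0,-84],[2.8,-20,5],0.5],[[0,0,-84],[2.8,-20,5],0.5],[[0,0,-84],[2.8,-20,5],0.5],[[0,0,-84],[2.8,-20,5],0.5],[[0,0,-84],[2.8,-20,5],0.5],[[0,0,-84],[2.8,-20,5],0.5],[[0,0,-84],[2.8,-20,5],0.5],[[0,0,-84],[2.8,-20,5],0.5],[[0,0,-84],[2.8,-20,5],0.5],[[0,0,-84],[2.8,-20,5],0.5]]'; python3 -m handwheel '[[[0,0,-84],[-1.5,-20,-2],0.5],[[0,0,-84],[-1.5,-20,-2],0.5],[[0,0,-84],[-1.5,-20,-2],0.5],[[0,0,-84],[-1.5,-20,-2],0.5],[[0,0,-84],[-1.5,-20,-2],0.5],[[0,0,-84],[-1.5,-20,-2],0.5],[[0,0,-84],[-1.5,-20,-2],0.5],[[0,0,-84],[-1.5,-20,-2],0.5],[[0,0,-84],[-1.5,-20,-2],0.5],[[0,0,-84],[-1.5,-20,-2],0.5],[[0,0,-84],[-1.5,-20,-2],0.5],[[0,0,-84],[-1.5,-20,-2],0.5]]'; python3 -c "
from h import *
o=readout.get_obs();print(o['joint_pos'].round(2),R.from_quat(o['orientation']).as_matrix().round(3).tolist())"
```

```text
time_s: 16.63
tool_pos: [0.4703, 0.011, 0.2342]
orientation: [0.688, 0.725, -0.0, 0.0]
ft_force: [-0.6, 0.8, -0.7]
width: 0.751
finger_force: 0.0
time_s: 17.63
tool_pos: [0.4553, -0.189, 0.2141]
orientation: [0.997, 0.078, -0.0, 0.0]
ft_force: [0.4, -0.2, -0.0]
width: 0.751
finger_force: 0.0
[ 0.96  0.02 -0.63  1.83  0.01  1.29 -1.08] [[0.988, 0.156, -0.0], [0.156, -0.988, -0.0], [-0.0, 0.0, -1.0]]
```

```bash
python3 - <<'E'
from h import *
d=grab("wrist","pics/w4.png");a=grab("top")
print(proj(d,(.532,-.1996,.012)),proj(d,(.4545,-.191,.014)),proj(d,(.553,-.001,.034)),proj(d,(.605,.0105,.12)))
h=cv2.cvtColor(d["img"],cv2.COLOR_RGB2HSV)
m=cv2.inRange(h,(0,0,0),(180,255,70));cs=[c for c in cv2.findContours(m,cv2.RETR_LIST,cv2.CHAIN_APPROX_NONE)[0] if cv2.contourArea(c)>150]
for c in cs:
    e=cv2.fitEllipse(c);print("dark",cv2.contourArea(c),np.round(e[0],1),np.round(e[1],1),cv2.boundingRect(c),onz(d,*e[0],.012).round(4)[:2])
m=cv2.inRange(h,(3,150,100),(15,255,255))
for c in cv2.findContours(m,0,cv2.CHAIN_APPROX_NONE)[0]:
    if cv2.contourArea(c)>10:print("orange",cv2.boundingRect(c))
cv2.imwrite("pics/w4b.png",cv2.cvtColor(d["img"],4))
E
```

```text
(np.float64(303.88625548971356), np.float64(106.12859028381513)) (np.float64(282.99217149067647), np.float64(181.17431314638722)) (np.float64(87.51264589779902), np.float64(43.97666509607663)) (np.float64(-16.411338089740752), np.float64(-84.97304689606366))
dark 1176.5 [128.8 398.3] [33.8 48.2] (103, 381, 48, 37) [ 0.1423 -0.04  ]
dark 859.0 [279.7 193. ] [ 12.7 103.6] (265, 156, 29, 76) [ 0.4409 -0.1896]
dark 3346.5 [301.2 105.9] [64.1 66.5] (269, 73, 65, 67) [ 0.5318 -0.1969]
dark 4054.5 [301.2 105.4] [69.9 73.9] (266, 68, 71, 75) [ 0.5323 -0.1969]
dark 302.0 [111.2  75.1] [17.6 21.9] (101, 66, 22, 19) [ 0.5309 -0.0111]
dark 77492.5 [330.5 277.5] [330.5 581.2] (0, 60, 560, 360) [ 0.3515 -0.2625]
orange (90, 26, 7, 10)
```

View pics/w4.png

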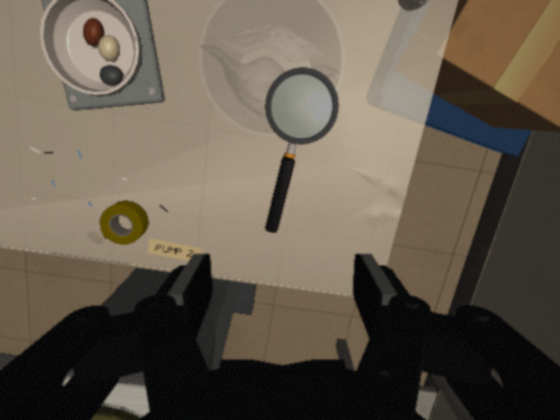

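```bash
python3 -m handwheel '[[[0,0,-7],[-0.1,-0.2,-3],0.3],[[0,0,-14.3],[-0.1,-0.2,-7],0.2],[[0,0,-14.3],[-0.1,-0.2,-11],0],[[0,0,-14.3],[-0.1,-0.2,-15],0],[[0,0,-14.3],[-0.1,-0.2,-18],0],[[0,0,-14.3],[-0.1,-0.2,-20],0],[[0,0,-14.3],[-0.1,-0.2,-20.8],0],[[0,0,-14.3],[-0.1,-0.2,-21.1],-0.2],[[0,0,-14.3],[-0.1,-0.2,-21.3],-0.4],[[0,0,-14.3],[-0.1,-0.2,-21.3],-0.4],[[0,0,-14.3],[-0.1,-0.2,-21.3],-0.4]]' 80; python3 - <<'E'
from h import *
o=readout.get_obs();print(R.from_quat(o['orientation']).as_matrix().round(3).tolist())
d=grab("wrist");h=cv2.cvtColor(d["img"],cv2.COLOR_RGB2HSV)
# handle vs fingers: dark runs along a few rows
for v in range(120,320,20):
    r=(h[v,:,2]<60).astype(int);e=np.flatnonzero(np.diff(np.r_[0,r,0]));print(v,e.tolist()[:20])
E
```

```text
time_s: 18.65
tool_pos: [0.4556, -0.1917, 0.0028]
orientation: [0.999, -0.043, 0.001, 0.001]
ft_force: [0.3, -0.4, -0.3]
width: 0.3
finger_force: 0.0
[[0.996, -0.086, 0.002], [-0.086, -0.996, -0.002], [0.002, 0.001, -1.0]]
120 [189, 197, 198, 205, 352, 356]
140 [198, 216, 341, 348]
160 [214, 237, 320, 326, 328, 332, 340, 342]
180 [245, 254, 255, 271, 272, 279, 281, 287, 290, 294, 295, 297, 299, 304, 305, 307, 308, 312]
200 []
220 []
240 [263, 295]
260 [227, 254, 264, 295, 311, 338]
280 [215, 255, 264, 295, 310, 350]
300 [146, 177, 200, 253, 264, 295, 312, 365, 388, 419]
```

```bash
python3 -m handwheel '[[[0,0,0],[0,0,-0.1],-0.7],[[0,0,0],[0,0,-0.1],-1],[[0,0,0],[0,0,-0.1],-1],[[0,0,0],[0,0,-0.1],-1],[[0,0,0],[0,0,-0.1],-1],[[0,0,0],[0,0,-0.1],-1],[[0,0,0],[0,0,-0.1],-1]]' 80;  python3 -m handwheel '[[[0,0,0],[0,0,0.2],-1],[[0,0,0],[0,0,0.6],-1],[[0,0,0],[0,0,1.2],-1],[[0,0,0],[0,0,2.5],-1],[[0,0,0],[0,0,4],-1],[[0,0,0],[0,0,6],-1],[[0,0,0],[0,0,8.5],-1],[[0,0,0],[0,0,11],-1],[[0,0,0],[0,0,13.5],-1],[[0,0,0],[0,0,15],-1],[[0,0,0],[0,0,15],-1],[[0,0,0],[0,0,15],-1]]'; python3 - <<'E'
from h import *
o=readout.get_obs();M=R.from_quat(o['orientation']).as_matrix();print(M.round(3).tolist())
d=grab("wrist");a=grab("top");b=grab("scene")
lens=o["tool_pos"]+M@np.array([.077,0,-.004]);print("lens exp",lens)
for n,q in(("w",d),("t",a),("s",b)):
    u,v=proj(q,lens);print(n,u,v)
    h=cv2.cvtColor(q["img"],cv2.COLOR_RGB2HSV);m=cv2.inRange(h,(0,0,0),(180,255,85))
    for c in cv2.findContours(m,cv2.RETR_LIST,cv2.CHAIN_APPROX_NONE)[0]:
        if len(c)>30:
            e=cv2.fitEllipse(c)
            if np.hypot(e[0][0]-u,e[0][1]-v)<25 and max(e[1])<200:print("  ",np.round(e[0],1),np.round(e[1],1),round(e[2]),cv2.boundingRect(c))
    rim=[proj(q,lens+M@np.array([.037*np.cos(t),.037*np.sin(t),0])) for t in np.linspace(0,6.28,40)]
    e=cv2.fitEllipse(np.array(rim,np.float32));print("  pred outer",np.round(e[0],1),np.round(e[1],1),round(e[2]))
E
```

```text
time_s: 19.28
tool_pos: [0.4555, -0.1916, 0.0019]
orientation: [0.999, -0.043, 0.001, 0.001]
ft_force: [-1.7, -0.2, 6.7]
width: 0.15
finger_force: 79.7
time_s: 20.28
tool_pos: [0.4547, -0.1913, 0.1511]
orientation: [0.999, -0.043, 0.001, 0.001]
ft_force: [-0.3, 0.4, -1.8]
width: 0.151
finger_force: 78.7
[[0.996, -0.087, 0.001], [-0.087, -0.996, -0.002], [0.002, 0.001, -1.0]]
lens exp [ 0.53144466 -0.19800902  0.15522228]
w 279.4702795987664 91.45555600450086
   [281.3  88.3] [158.2 167. ] 0 (202, 5, 160, 168)
   [280.7  88.5] [193.4 194.2] 94 (185, 0, 193, 189)
  pred outer [279.5  83.3] [190.  201.7] 179
t 384.6039871271499 208.27983953289512
  pred outer [384.6 208.3] [39.3 39.9] 123
s 363.13729989716495 168.73767225883142
   [361.4 169.4] [11.8 28.5] 107 (347, 163, 28, 17)
   [371.8 151.1] [ 4.9 16.6] 176 (369, 142, 6, 19)
  pred outer [363.2 169. ] [14.2 35.8] 96
```

```bash
python3 - <<'E'
from h import *
a=grab("top");b=grab("scene")
for n,d,(x0,y0,x1,y1) in(("t",a,(258,148,284,176)),("s",b,(238,174,266,196))):
    h=cv2.cvtColor(d["img"],cv2.COLOR_RGB2HSV)[y0:y1,x0:x1]
    m=(cv2.inRange(h,(3,110,90),(20,255,255))>0)
    print(n,x0,y0);print("\n".join(f"{y0+i} "+"".join("#" if q else "." for q in r) for i,r in enumerate(m)))
for dd in((.553,-.0013),):
  for hd in(10,12.5,15):
    t=np.radians(hd);p=np.array([dd[0]+.053*np.cos(t),dd[1]+.053*np.sin(t)])
    print(hd,p.round(4),[(z,np.round(proj(b,(*p,z)),1).tolist(),np.round(proj(a,(*p,z)),1).tolist()) for z in(.11,.115,.12,.125)])
E
```

```text
t 258 148
148 ..........................
149 ..........................
150 ..........................
151 ..........................
152 ..........................
153 ..........................
154 ...............##.........
155 ........#......##.........
156 ......###......###........
157 ......###......###........
158 .......##......###........
159 ........#......####.......
160 ........##....#####.......
161 ........###########.......
162 ........###########.......
163 ........##########........
164 ........#########.........
165 ........#########.........
166 ...........######.........
167 ............#####.........
168 ............#####.........
169 .............####.........
170 .............####.........
171 ..............##..........
172 ..........................
173 ..........................
174 ..........................
175 ..........................
s 238 174
174 ............................
175 ............................
176 ............................
177 ............................
178 ............................
179 ............................
180 ..........
[... 361 characters left out ...]
....................
192 ............................
193 ............................
194 ............................
195 ............................
10 [0.6052 0.0079] [(0.11, [257.8, 190.8], [275.0, 172.6]), (0.115, [257.8, 188.7], [274.9, 172.3]), (0.12, [257.8, 186.5], [274.9, 171.9]), (0.125, [257.8, 184.3], [274.8, 171.5])]
12.5 [0.6047 0.0102] [(0.11, [256.9, 191.1], [273.8, 172.9]), (0.115, [256.9, 188.9], [273.8, 172.5]), (0.12, [256.8, 186.8], [273.7, 172.1]), (0.125, [256.8, 184.6], [273.6, 171.7])]
15 [0.6042 0.0124] [(0.11, [256.0, 191.4], [272.7, 173.1]), (0.115, [255.9, 189.2], [272.6, 172.8]), (0.12, [255.9, 187.1], [272.5, 172.4]), (0.125, [255.9, 184.9], [272.5, 172.0])]
```

```bash
python3 - <<'E'
from h import *
d=vision.grab_frame("wrist");T=np.array(d["T_tool_cam"]);print(T.round(3).tolist(),d["fx"])
def pose(x,y,z,hd):
    t=np.radians(hd);M=np.array([[np.cos(t),np.sin(t),0],[np.sin(t),-np.cos(t),0],[0,0,-1]])
    W=np.eye(4);W[:3,:3]=M;W[:3,3]=(x,y,z);W=W@T;q=dict(d);q["origin"]=W[:3,3];q["rotation"]=W[:3,:3];return q
for c in((.50,-.10,.2,-5),(.5,-.1,.25,-5),(.54,-.1,.2,-5),(.54,-.1,.2,20),(.56,-.1,.2,20),(.5,-.055,.112,45),(.5,-.055,.16,45),(.55,-.08,.112,90),(.56,-.11,.15,30),(.56,-.1,.15,50)):
    q=pose(*c);print(c,np.round(proj(q,(.6045,.0115,.1165))))
E
```

```text
[[0.0, 0.961, 0.276, 0.07], [1.0, -0.0, -0.0, 0.001], [0.0, 0.276, -0.961, -0.141], [0.0, 0.0, 0.0, 1.0]] 331.93788485793465
(0.5, -0.1, 0.2, -5) [89. 70.]
(0.5, -0.1, 0.25, -5) [125.  78.]
(0.54, -0.1, 0.2, -5) [104. 135.]
(0.54, -0.1, 0.2, 20) [148.  62.]
(0.56, -0.1, 0.2, 20) [141.  94.]
(0.5, -0.055, 0.112, 45) [356. -41.]
(0.5, -0.055, 0.16, 45) [335.   2.]
(0.55, -0.08, 0.112, 90) [424.  51.]
(0.56, -0.11, 0.15, 30) [107.  46.]
(0.56, -0.1, 0.15, 50) [200.  12.]
```

```bash
cat > tip.py <<'E'
from h import *
d=grab("wrist");u0,v0=proj(d,(.6045,.0115,.1165));print("pred",u0,v0)
h=cv2.cvtColor(d["img"],cv2.COLOR_RGB2HSV);m=cv2.inRange(h,(3,130,80),(18,255,255))
c=max([c for c in cv2.findContours(m,0,cv2.CHAIN_APPROX_NONE)[0]],key=cv2.contourArea).reshape(-1,2)
g=np.array(proj(d,(.553,-.001,.1165)));print("dish axis px",g,len(c),c.min(0),c.max(0))
k=c[np.argsort(np.hypot(*(c-g).T))[:4]];print("tip px",k.tolist())
t=k.mean(0);b=grab("scene");o,w=ray(d,*t)
for z in(.11,.115,.12,.125):print(z,onz(d,*t,z)[:2].round(4))
print("tri with scene 256.5,188.3",tri((o,w),ray(b,256.5,188.3)))
E
python3 -m handwheel '[[[0,0,0],[1,1,2],-1],[[0,0,0],[3,3,4.9],-1],[[0,0,0],[5,5,4.9],-1],[[0,0,0],[7,7,4.9],-1],[[0,0,0],[8,8.5,4.9],-1],[[0,0,0],[8.5,9.1,4.9],-1],[[0,0,0],[8.5,9.1,4.9],-1],[[0,0,0],[8.5,9.1,4.9],-1],[[0,0,0],[8.5,9.1,4.9],-1]]'; python3 tip.py;  python3 -m handwheel '[[[0,0,0],[-2,3,0],-1],[[0,0,0],[-4,6,0],-1],[[0,0,0],[-4,6,0],-1],[[0,0,0],[-4,6,0],-1],[[0,0,0],[-4,6,0],-1]]'; python3 tip.py; python3 - <<'E'
from h import *
# dish centre from wrist, if visible
d=grab("wrist");print(proj(d,(.553,-.001,.034)))
E
```

```text
time_s: 21.33
tool_pos: [0.5384, -0.1018, 0.1988]
orientation: [0.999, -0.044, -0.001, 0.0]
ft_force: [0.8, -0.6, -0.5]
width: 0.146
finger_force: 78.7
pred 99.53948338010028 132.7288398394984
dish axis px [134.98258804 206.1631879 ] 223 [510   0] [559  81]
tip px [[510, 75], [510, 74], [510, 73], [511, 75]]
0.11 [ 0.6171 -0.2577]
0.115 [ 0.6169 -0.2545]
0.12 [ 0.6167 -0.2512]
0.125 [ 0.6165 -0.248 ]
tri with scene 256.5,188.3 (array([ 0.61878819, -0.09022855,  0.16558804]), [np.float64(0.11058758423008175), np.float64(0.11058758423008168)])
time_s: 21.85
tool_pos: [0.4994, -0.0415, 0.1997]
orientation: [0.999, -0.044, 0.0, 0.001]
ft_force: [0.3, -0.0, -1.8]
width: 0.15
finger_force: 78.7
pred 180.69194579398774 60.36617487249029
dish axis px [212.64717626 142.14439379] 202 [145   0] [190  60]
tip px [[183, 60], [182, 60], [184, 59], [181, 60]]
0.11 [0.6058 0.012 ]
0.115 [0.605  0.0107]
0.12 [0.6042 0.0094]
0.125 [0.6034 0.0081]
tri with scene 256.5,188.3 (array([0.60492107, 0.0105954 , 0.11638658]), [np.float64(0.0002769069228053422), np.float64(0.00027690692280533697)])
(np.float64(230.67943417445414), np.float64(134.3678568664387))
```

```bash
python3 -m handwheel '[[[0,0,5],[0,-0.5,0],-1],[[0,0,12],[0,-1,0],-1],[[0,0,19],[0,-2,0],-1],[[0,0,26],[0,-3,0],-1],[[0,0,33],[1,-3.5,0],-1],[[0,0,40],[2,-3.5,0],-1],[[0,0,47],[3,-3.5,0],-1],[[0,0,54],[4,-3.5,0],-1],[[0,0,61],[4,-3.5,0],-1],[[0,0,68],[4,-3.5,0],-1],[[0,0,75],[4,-3.5,0],-1],[[0,0,80],[4,-3.5,0],-1]]'; python3 -m handwheel '[[[0,0,4],[0,0,-1],-1],[[0,0,5],[0,0,-2.5],-1],[[0,0,5],[0,0,-4],-1],[[0,0,5],[0,0,-5.5],-1],[[0,0,5],[0,0,-7],-1],[[0,0,5],[0,0,-8],-1],[[0,0,5],[0,0,-8.7],-1],[[0,0,5],[0,0,-8.7],-1],[[0,0,5],[0,0,-8.7],-1],[[0,0,5],[0,0,-8.7],-1]]';cat > lens.py <<'E'
from h import *
o=readout.get_obs();M=R.from_quat(o['orientation']).as_matrix();print(o["tool_pos"].round(4),M.round(3).tolist(),o["joint_pos"].round(2))
lens=o["tool_pos"]+M@np.array([.0768,0,-.0041]);print("lens exp",lens.round(4))
for n in("wrist","scene","top"):
    q=grab(n,f"pics/f_{n}_{int(o['time_s']*100)}.png");u,v=proj(q,lens);print(n,u,v)
    h=cv2.cvtColor(q["img"],cv2.COLOR_RGB2HSV);m=cv2.inRange(h,(0,0,0),(180,255,80))
    for c in cv2.findContours(m,cv2.RETR_LIST,cv2.CHAIN_APPROX_NONE)[0]:
        if len(c)>30:
            e=cv2.fitEllipse(c)
            if np.hypot(e[0][0]-u,e[0][1]-v)<25 and max(e[1])<260:print("  ",np.round(e[0],1),np.round(e[1],1),round(e[2]),cv2.boundingRect(c))
    for r in(.032,.037):
        rim=[proj(q,lens+M@np.array([r*np.cos(t),r*np.sin(t),0])) for t in np.linspace(0,6.28,40)]
        e=cv2.fitEllipse(np.array(rim,np.float32));print("  pred",r,np.round(e[0],1),np.round(e[1],1),round(e[2]),np.min(rim,0).round(1),np.max(rim,0).round(1))
E
python3 lens.py
```

```text
time_s: 23.0
tool_pos: [0.5397, -0.0762, 0.1989]
orientation: [0.792, 0.611, 0.0, -0.0]
ft_force: [0.1, 0.6, -0.7]
width: 0.149
finger_force: 78.7
time_s: 23.83
tool_pos: [0.5402, -0.0752, 0.1131]
orientation: [0.766, 0.643, 0.001, 0.001]
ft_force: [0.0, -0.3, -0.7]
width: 0.148
finger_force: 78.7
[ 0.5402 -0.0752  0.1131] [[0.173, 0.985, 0.002], [0.985, -0.173, -0.0], [0.0, 0.002, -1.0]] [ 0.82  0.29 -0.84  1.83  0.24  1.12 -0.27]
lens exp [5.535e-01 4.000e-04 1.172e-01]
wrist 282.77549689358057 90.1761758923447
   [280.9  88.3] [158. 168.] 178 (202, 4, 159, 169)
  pred 0.032 [282.8  84.1] [164.4 174.6] 0 [200.7  -3.2] [364.9 171.2]
  pred 0.037 [282.8  82. ] [190.3 202.3] 0 [187.7 -19.1] [377.9 182.9]
scene 271.35905661869333 197.66148968343947
   [271.7 195.9] [13.9 31.8] 91 (255, 189, 34, 15)
   [272.  197.8] [20.5 37.8] 88 (254, 188, 37, 21)
  pred 0.032 [271.3 197.9] [14.9 32.4] 91 [255.2 190.4] [287.5 205.4]
  pred 0.037 [271.3 198. ] [17.3 37.4] 91 [252.6 189.3] [290.  206.6]
top 278.6537775429273 198.40451083344388
  pred 0.032 [278.6 198.4] [32.7 32.8] 86 [262.2 182.1] [295.  214.8]
  pred 0.037 [278.6 198.5] [37.8 38. ] 86 [259.7 179.6] [297.6 217.3]
```

```bash
python3 -m handwheel '[[[0,0,0],[0,-0.05,-0.07],-1],[[0,0,0],[0,-0.05,-0.07],-1],[[0,0,0],[0,-0.05,-0.07],-1],[[0,0,0],[0,-0.05,-0.07],-1],[[0,0,0],[0,-0.05,-0.07],-1],[[0,0,0],[0,-0.05,-0.07],-1],[[0,0,0],[0,-0.05,-0.07],-1],[[0,0,0],[0,-0.05,-0.07],-1]]'; python3 - <<'E'
from h import *
o=readout.get_obs();M=R.from_quat(o['orientation']).as_matrix();print("lens",(o["tool_pos"]+M@np.array([.0768,0,-.0041])).round(4),np.abs(o["joint_vel"]).max())
i0=cv2.imread("pics/scene1.png");b=cv2.cvtColor(grab("scene")["img"],4)
d=cv2.absdiff(i0,b).max(2)
for n,(x,y) in dict(bottle=(328,195),vial=(359,194),tape=(322,286),pointer=(248,185),scoop=(175,275)).items():print(n,d[y-10:y+10,x-10:x+10].mean().round(1))
E
```

```text
time_s: 24.65
tool_pos: [0.5394, -0.0756, 0.1116]
orientation: [0.766, 0.643, 0.0, 0.0]
ft_force: [0.3, 0.2, -1.0]
width: 0.149
finger_force: 78.7
lens [5.527e-01 1.000e-04 1.157e-01] 0.0014211510931802398
bottle 51.0
vial 6.7
tape 7.1
pointer 6.1
scoop 47.8
```

```bash
python3 -m handwheel '[[[0,0,0],[0,-0.05,0.06],-1],[[0,0,0],[0,-0.05,0.06],-1],[[0,0,0],[0,-0.05,0.06],-1],[[0,0,0],[0,-0.05,0.06],-1],[[0,0,0],[0,-0.05,0.06],-1],[[0,0,0],[0,-0.05,0.06],-1]]'; python3 - <<'E'
from h import *
o=readout.get_obs();M=R.from_quat(o['orientation']).as_matrix();print("lens",(o["tool_pos"]+M@np.array([.0768,0,-.0041])).round(4))
s=grab("scene")
for z in(.05,.1,.15):print("gripper px in scene",np.round(proj(s,o["tool_pos"]+M@np.array([0,0,-z]))))
i0=cv2.imread("pics/top1.png");t=grab("top");b=cv2.cvtColor(t["img"],4);d=cv2.absdiff(i0,b).max(2)
for n,(x,y) in dict(bottle=(373,154),vial=(413,158),tape=(292,283),scoop=(182,215)).items():print(n,d[y-8:y+8,x-8:x+8].mean().round(1))
h=cv2.cvtColor(s["img"],cv2.COLOR_RGB2HSV);m=cv2.inRange(h,(100,120,40),(130,255,255))[270:320,165:205];y,x=np.nonzero(m)
h0=cv2.cvtColor(cv2.imread("pics/scene1.png"),cv2.COLOR_BGR2HSV);m0=cv2.inRange(h0,(100,120,40),(130,255,255))[270:320,165:205];y0,x0=np.nonzero(m0)
print("scoop handle scene",len(x),x.mean(),y.mean(),"before",len(x0),x0.mean(),y0.mean())
E
```

```text
time_s: 25.2
tool_pos: [0.5394, -0.0761, 0.1122]
orientation: [0.766, 0.643, 0.0, 0.0]
ft_force: [0.5, -0.2, -0.5]
width: 0.148
finger_force: 78.7
lens [ 5.527e-01 -4.000e-04  1.163e-01]
gripper px in scene [310. 173.]
gripper px in scene [311. 150.]
gripper px in scene [312. 125.]
bottle 74.0
vial 21.0
tape 22.5
scoop 62.5
scoop handle scene 208 21.283653846153847 25.83653846153846 before 211 20.767772511848342 26.03791469194313
```

```bash
python3 -c "
from rig import env
print(env.sign_off())"
```

```text
the job is handed in; nothing more can be done
None
```

I tipped all three pebbles into the dish, set the empty scoop back flat where it started, and handed in still holding the loupe level, about 1 mm off centre, with the lens at 116.3 mm against the pointer tip's measured 116.4 mm (25.2 s on the clock). In the last camera comparison the pointer, vial and tape had not moved; the arm probably hid the bottle, so I couldn't confirm it, but no planned path came near it.

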